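# Roll the rolling pin into its V rest

## Robot

A 6-joint arm with a two-finger parallel gripper is mounted at the origin on a cart in front of the work surface, level with it; the furniture and walls round the work are solid. World frame = base frame: x ahead of the robot, y to its left, z up, the work surface at z = 0. Lengths are in m, angles in degrees, forces in N, time in s.
With the tool pointing down it reaches from about 0.35 to 0.875 m from the base axis. Payload 4.2 kg.
Tool frame: the origin (TCP) lies midway between the tips of the shut fingers; the grasp point (between the pads) lies 19 mm behind it (r.pinch_z is the distance from the TCP to the grasp point, in m); z points along the fingers, y is the line along which they close (so a half turn about z gives the same grasp; the last joint's range is limited). The gripper opens to 87 mm and grips with 3 to 60 N. Pads are 19 mm wide; open, the fingers measure 117 mm over their backs; the gripper's body (75 mm by 190 mm) begins 51 mm behind the grasp point.
Start: joints at [87.812, 22.042, 0.453, 0, -68.411, -14.817], TCP at [0.183, 0.598, 0.223] pointing down, gripper open.
Joint ranges: [-179.83, 179.83], [-69.29, 118.12], [-61.27, 80.66], [-181.25, 117.63], [-171.15, -9.14], [-177.46, 177.46]. Speed limits (degrees/s): [159.86, 159.86, 180, 180, 180, 180].

## Interface

Orientations are given as a 3x3 rotation matrix whose columns are the frame's x, y, z axes.
In Python, from station import r, imaging, models gives the robot as it stands. The module is installed in compiled form; this text tells all that it offers.
- The arm moves only by the tool apply_moves, never from a script. Its argument "moves" is a list of rows, each a list of 2 entries, a list of its own where there are three numbers: the shift along the tool's x, y, z in m, then the turn about the tool's z in degrees. A call has 1 to 5 rows; each row shifts and turns the commanded pose from where the row before left it, along the tool's axes as they then stand; what a row does not reach is not made up. A row lasts 1/12 s, in which the tool goes at most 41.7 mm and 7.16 degrees, less where a joint would pass 70% of its speed; a pose out of reach is approached as far as the arm can. A call is refused whole if a number of a shift passes 0.0417 or a number of a turn 7.16, either way. A call with a gripper value outside its range is refused whole. "hand" is the finger opening in m, from 0 to 0.087, set as the call begins (left out, the last holds). The fingers move at their own pace and stop on an object; the grip force is fixed at half the most. Time passes only in rows, so rows that do not move let the fingers close. It gives the time, the measured TCP pose, the force, the opening and the grip force at its end, in the units of the state.
- r.sense(): the state, without advancing time (a new reading comes with each control period).
- imaging.capture(name): name is "side" or "top"; returns a dict with "frame" (480x640x3 uint8, blue, green, red), "intrinsics" (3x3 intrinsics, pixels), "dist" ([k1, k2, p1, p2, k3] as OpenCV has them; the pictures are not rectified), "eye" and "orientation" of the camera in the world. Camera axes: x right, y down, z forward; pixel columns grow to the right and rows downward; lengths in m; the calibration is good to about 2 mm. A picture is of the moment at which its call begins. There is no depth.
- r.finish_job(): hands the job in; it is judged then, once.
Trained networks look in a picture, given as the dict that the camera call returned (one of the last four; its "shot" number tells which), for a name from the list of things; names that differ only in an ending like _2 or _b are one class to them, and where a whole thing is asked for, a point or a joint stands for the part that bears it (a point fixed in the world has none). Each returns a list of dicts, best first, with "confidence" (0 to 1); they miss things now and then, are a little off and sometimes report something else, mostly with a low value. They report only what shows in the picture. A call takes as long as a camera call.
- models.cut_out(picture, target): "region" (480x640 bool, what is visible of it) and "extent" ([left, top, width, height] as shares, 0 to 1, of the picture: columns of its width, rows of its height, round what is visible of it).
- models.place_of(picture, target): "at" ([column, row] as shares, 0 to 1, of the picture: columns of its width, rows of its height: a listed point, or the origin of a listed thing).
The state is a dict: "time_s": time; "joints": joint angles; "joint_velocities": joint speeds; "effort": joint torques, N m; "tcp_pos": TCP position; "ee_rot": TCP orientation; "wrist_force": force on the tool from outside, world axes, zero at the start; "moment": the same for the moment, N m; "gripper_width": opening from 0.0 (shut) to 1.0 (fully open); "gripper_force": force on a finger pad.
Only numpy, scipy, OpenCV 4.12 (cv2) and the standard library are available. Lean on these libraries where they do the work, as an engineer would, in place of code of your own. Each camera call takes 0.05 s, during which the arm holds its last target. There are 200 camera calls.

## Task

Without picking it up, push the wooden rolling pin by its side with the fingertips so that it rolls along the worktop, up the ramp of the dark wooden rest, and settles in the rest's V groove with its thick part sticking out past the rest at both ends. Do not lift or carry it or press hard on it, leave the spice jar, the glass and the lemon where they are, and finish with the hand clear.

Things in the scene. Friction and masses are not known exactly. Their poses are not given: they have to be found in the camera images.
- pin: loose pale rolling pin, about 0.35 kg, smooth (friction about 0.3), 250 mm long: thick part 170 mm long, 44 mm diameter, a dark ring 80 mm either side of the middle, then a thin handle (24 mm) at each end. Origin at its middle on its axis, 22 mm above the worktop; own x axis along the pin (y, z turn as it rolls). Slight rolling drag: pushed slowly, it stops within some mm of the push
- rest: fixed low dark-wood rest; groove along its own x, 124 mm long. Over its own y: ramps rise from edges 54 mm either side of the centre line (1 mm high) to crests at 17 to 19 mm (11.5 mm high), then a V down to 2.5 mm on the centre line. Same from both sides. Origin under the groove's middle, on the worktop. Pin axis is 27 mm up when seated, 33.5 mm on a crest. Stands left or right of the pin
- spice: spice jar with dark lid, 41 mm diameter, 105 mm tall, standing beyond the work; leave alone. Origin at the centre of its underside
- tumbler: clear drinking glass, 80 mm diameter, 88 mm tall, standing beyond the work; leave alone. Origin at the centre of its underside
- lemon: lemon, 78 x 55 x 56 mm, lying to the right of the work, before the draining board; leave alone. Origin at the centre of its underside

How it is judged (in metres and radians):
On the way, in this order (a step that is already met when the one before it is completed fails the run):
1. the pin, rolling on the worktop, has turned over by half a turn (angle between pin's own z axis and vertical above 2.5 rad and height (world z) of pin below 0.027 m).
2. the pin lies in the V groove (y of pin in the frame of rest between -0.006 and 0.006 m and height (world z) of pin below 0.03 m), for 0.2 s.
At the end, for the whole second after the job is handed in: the pin lies still in the V groove: its middle within 5 mm of the groove's centre line and within 23 mm of the rest's middle along the groove, its axis 23 to 30 mm above the worktop and within 0.06 rad of the groove's direction; spice jar, glass and lemon within 20 mm of where they stood (y of pin in the frame of rest between -0.005 and 0.005 m and x of pin in the frame of rest between -0.023 and 0.023 m and height (world z) of pin between 0.023 and 0.03 m and angle between the x axis of pin and the x axis of rest, either way round below 0.06 rad and linear speed of pin below 0.02 m/s and distance of each of spice, tumbler, lemon from where it was at the start of the episode below 0.02 m); the robot touches nothing.
It fails at once if the pin is lifted off the worktop (axis above 30 mm while more than 60 mm from the groove's centre line) (height (world z) of pin above 0.03 m and (y of pin in the frame of rest above 0.06 m or y of pin in the frame of rest below -0.06 m)).
It fails at once if the pin is lifted (axis above 45 mm) (height (world z) of pin above 0.045 m).
It fails at once if the pin is pressed or gripped with more than 20 N (contact force between the fingers and pin above 20 N).
It fails at once if the spice jar, the glass or the lemon is shifted by more than 20 mm (distance of any of spice, tumbler, lemon from where it was at the start of the episode above 0.02 m).
It also fails if it takes over 48 s, if anything falls off the work surface, if the arm or the gripper's body presses on something with over 40 N, if the wrist force passes 120 N, or if a joint passes its speed limit or range.

## Working session

There is one attempt and no reset: what is moved stays moved. The work goes in short steps, Python scripts to look and compute and a tool call to move; the robot and the scene stay as the last step left them, time stands still between calls to the robot, and variables do not carry over. Pictures are saved under pics/ and viewed, at most 10 in all, crops included, and the job is handed in when it is done.

Besides the shell and the picture viewer there is one more tool, called after "Call:" as a command line: name --argument value ..., lists and objects as JSON in quotes. apply_moves: Moves the arm, as the interface text tells. Its arguments: {"type":"object","properties":{"moves":{"type":"array"},"hand":{"type":"number"}},"required":["moves"]}

```bash
mkdir -p pics; cat > h.py <<'E'
from station import r, imaging, models
import numpy as np, cv2
def ray(p,uv):
    q=cv2.undistortPoints(np.array([[uv]],float),np.array(p["intrinsics"]),np.array(p["dist"]))[0,0]
    d=np.array(p["orientation"])@np.array([q[0],q[1],1]); return np.array(p["eye"]),d
def onz(p,uv,z):
    e,d=ray(p,uv); return e+d*(z-e[2])/d[2]
def tri(a,b):
    (e1,d1),(e2,d2)=a,b
    A=np.stack([d1,-d2],1); s=np.linalg.lstsq(A,e2-e1,rcond=None)[0]
    x,y=e1+s[0]*d1,e2+s[1]*d2; return (x+y)/2,np.linalg.norm(x-y)
E
cat > look.py <<'E'
from h import *
np.set_printoptions(precision=4,suppress=True)
P={n:imaging.capture(n) for n in("side","top")}
for n,p in P.items():
    cv2.imwrite(f"pics/{n}0.png",p["frame"]); print(n,np.array(p["eye"]),np.array(p["orientation"])[:,2])
for t in("pin","rest","spice","tumbler","lemon"):
    R={}
    for n,p in P.items():
        o=models.place_of(p,t)
        if o:
            uv=np.array(o[0]["at"])*[640,480]; R[n]=ray(p,uv); print(t,n,o[0]["confidence"],uv,onz(p,uv,.022 if t=="pin" else 0))
        c=models.cut_out(p,t)
        if c and t in("pin","rest"):
            m=c[0]["region"].astype(np.uint8); ys,xs=np.nonzero(m); box=cv2.minAreaRect(np.stack([xs,ys],1).astype(np.float32))
            B=cv2.boxPoints(box); print(' cut',c[0]["confidence"],box,[onz(p,b,.022 if t=="pin" else 0.005)[:2] for b in B])
    if len(R)==2: print(t,"tri",*tri(R["side"],R["top"]))
s=r.sense(); print(s["tcp_pos"],s["ee_rot"],s["time_s"],s["gripper_width"])
E
python3 look.py
```

```text
side [ 0.1336 -0.6462  0.5256] [ 0.4789  0.707  -0.5204]
top [0.4618 0.0371 0.9006] [ 0.1534 -0.0321 -0.9876]
pin side 0.95 [280.    270.096] [0.5051 0.0059 0.022 ]
 cut 0.84 ((279.86932373046875, 269.8647766113281), (29.696739196777344, 155.05899047851562), 74.85901641845703) [array([0.3955, 0.0559]), array([0.6609, 0.0337]), array([ 0.6185, -0.0447]), array([ 0.3755, -0.0162])]
pin top 0.7 [327.808 274.8  ] [0.5113 0.0045 0.022 ]
 cut 0.91 ((325.3179626464844, 275.02545166015625), (22.488155364990234, 128.86830139160156), 4.573921203613281) [array([0.3904, 0.0396]), array([0.6388, 0.022 ]), array([ 0.6358, -0.0223]), array([ 0.3872, -0.003 ])]
pin tri [0.5086 0.0058 0.0212] 0.0060638755435713535
rest side 0.77 [222.08  216.576] [0.52   0.2466 0.    ]
 cut 0.6 ((226.11068725585938, 215.27301025390625), (29.324121475219727, 70.16999053955078), 85.03025817871094) [array([0.4858, 0.3182]), array([0.6129, 0.2694]), array([0.5611, 0.1649]), array([0.4457, 0.2113])]
rest top 0.84 [202.112 267.312] [0.5248 0.2528 0.    ]
rest tri [ 0.5243  0.2543 -0.0048] 0.0017505458681711461
spice side 0.87 [350.08  213.312] [0.7315 0.1306 0.    ]
spice top 0.58 [268.928 166.704] [0.7324 0.1257 0.    ]
spice tri [0.7301 0.1262 0.0028] 0.0032875280475873473
tumbler side 0.73 [387.392 243.888] [0.7207 0.0058 0.    ]
tumbler top 0.86 [321.472 168.48 ] [ 0.7301  0.0178 -0.    ]
tumbler tri [ 0.7325  0.018  -0.0099] 0.0013867558555601205
lemon side 0.61 [348.992 357.792] [ 0.4934 -0.1927  0.    ]
lemon top 0.74 [423.488 281.808] [ 0.4996 -0.1879  0.    ]
lemon tri [ 0.4986 -0.1885 -0.0055] 0.0029259869582586406
[0.1827 0.5977 0.2225] [[ 0.9563 -0.2924 -0.    ]
 [-0.2924 -0.9563 -0.    ]
 [-0.      0.     -1.    ]] 1.1 1.0061186642378004
```

View pics/top0.png

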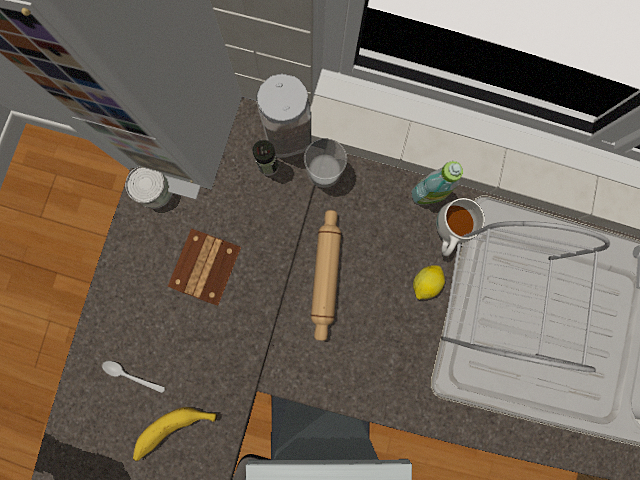

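View pics/side0.png

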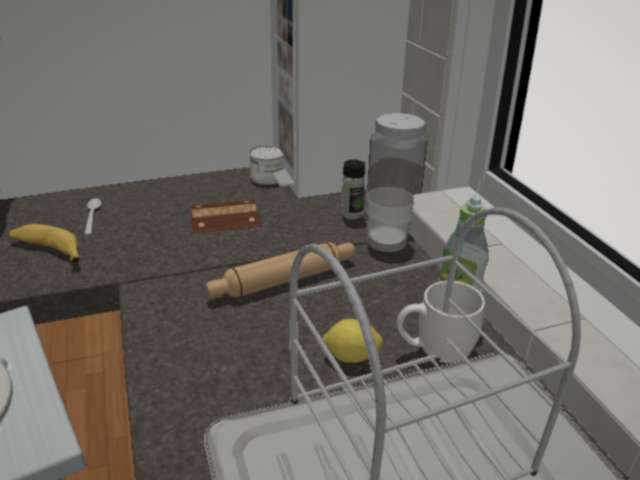

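The top view shows the pin at about (327,275), handle ends at (331,212) and (321,339). The dark rest is at (204,267), with corners near (188,230), (239,245), (217,302) and (169,285). The side view agrees. Next I'll measure both orientations.

```bash
cat > ori.py <<'E'
from h import *
np.set_printoptions(precision=4,suppress=True)
def pinline(p):
    # axis of pin from top picture: fit line through midpoints of region, world coordinates
    c=models.cut_out(p,"pin")
    if not c: return None
    m=c[0]["region"]; ys,xs=np.nonzero(m)
    W=np.array([onz(p,(x,y),.022)[:2] for x,y in zip(xs,ys)])
    mu=W.mean(0); u=np.linalg.svd(W-mu,full_matrices=False)[2][0]; u*=np.sign(u[0])
    t=(W-mu)@u; return mu+u*(t.max()+t.min())/2,np.degrees(np.arctan2(u[1],u[0])),np.ptp(t)
if __name__=="__main__":
    p=imaging.capture("top"); print(pinline(p))
    f=p["frame"]; hsv=cv2.cvtColor(f,cv2.COLOR_BGR2HSV)
    x0,y0,x1,y1=155,220,250,312
    sub=hsv[y0:y1,x0:x1]; m=((sub[...,1]>90)).astype(np.uint8)
    m=cv2.morphologyEx(m,cv2.MORPH_CLOSE,np.ones((7,7)))
    n,l,s,_=cv2.connectedComponentsWithStats(m); k=1+s[1:,4].argmax()
    ys,xs=np.nonzero(l==k); pts=np.stack([xs+x0,ys+y0],1)
    W=np.array([onz(p,q,.004)[:2] for q in pts])
    b=cv2.minAreaRect((W*1000).astype(np.float32)); print("rest",b, cv2.boxPoints(b))
    cv2.imwrite("pics/rest.png",cv2.resize(f[y0:y1,x0:x1],None,fx=6,fy=6))
    for uv in [(188,230),(239,245),(217,302),(169,285)]: print(onz(p,uv,.001))
E
python3 ori.py
```

```text
(array([0.513 , 0.0088]), np.float64(-4.28932641568022), np.float64(0.24888809679344445))
rest ((526.7919921875, 248.4244384765625), (108.22988891601562, 125.03099060058594), 69.99262237548828) [[449.5345 218.9645]
 [567.0197 176.1863]
 [604.0496 277.8843]
 [486.5643 320.6626]]
[0.5991 0.2844 0.001 ]
[0.57   0.1809 0.001 ]
[0.4571 0.2204 0.001 ]
[0.489  0.3168 0.001 ]
```

View pics/rest.png

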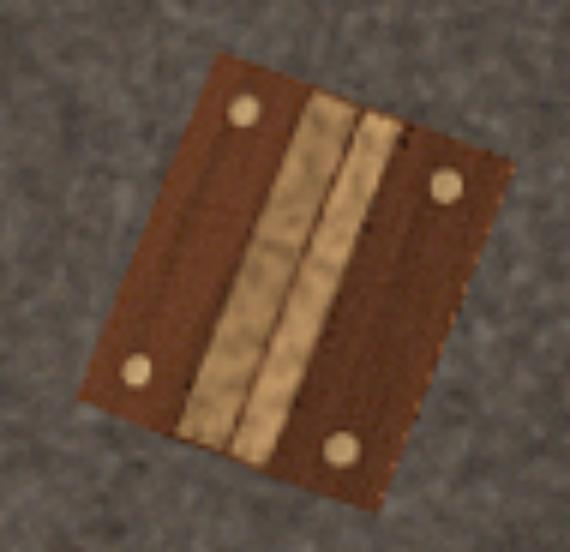

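```bash
cat > plan.py <<'E'
import sys
from h import *
# plan.py x y z pinangle N : straight path to the pose in N rows
x,y,z,th,N=map(float,sys.argv[1:]); N=int(N)
s=r.sense(); R=np.array(s["ee_rot"]); p=np.array(s["tcp_pos"])
phi=np.degrees(np.arctan2(R[1,0],R[0,0])); d=(np.array([x,y,z])-p)/N
dphi=((th-90-phi+180)%360-180)/N
print("now",p.round(4),"pinangle",round(phi+90,2),"t",round(s["time_s"],2),"F",np.round(s["wrist_force"],1))
for i in range(N):
    a=np.radians(phi+i*dphi); c,q=np.cos(a),np.sin(a)
    print([[round(c*d[0]+q*d[1],4),round(q*d[0]-c*d[1],4),round(-d[2],4)],round(-dphi,2)])
E
python3 plan.py 0.512 -0.055 0.12 -4.3 20; python3 -c "
from h import *;print(r.sense()['ee_rot'])"
```

```text
now [0.1827 0.5977 0.2225] pinangle 73.0 t 1.2 F [-0.8  0.1 -1. ]
[[np.float64(0.0253), np.float64(0.0264), np.float64(0.0051)], np.float64(3.86)]
[[np.float64(0.027), np.float64(0.0246), np.float64(0.0051)], np.float64(3.86)]
[[np.float64(0.0286), np.float64(0.0228), np.float64(0.0051)], np.float64(3.86)]
[[np.float64(0.0301), np.float64(0.0208), np.float64(0.0051)], np.float64(3.86)]
[[np.float64(0.0314), np.float64(0.0187), np.float64(0.0051)], np.float64(3.86)]
[[np.float64(0.0326), np.float64(0.0165), np.float64(0.0051)], np.float64(3.86)]
[[np.float64(0.0336), np.float64(0.0143), np.float64(0.0051)], np.float64(3.86)]
[[np.float64(0.0345), np.float64(0.012), np.float64(0.0051)], np.float64(3.86)]
[[np.float64(0.0353), np.float64(0.0096), np.float64(0.0051)], np.float64(3.86)]
[[np.float64(0.0358), np.float64(0.0073), np.float64(0.0051)], np.float64(3.86)]
[[np.float64(0.0362), np.float64(0.0048), np.float64(0.0051)], np.float64(3.86)]
[[np.float64(0.0365), np.float64(0.0024), np.float64(0.0051)], np.float64(3.86)]
[[np.float64(0.0366), np.float64(-0.0001), np.float64(0.0051)], np.float64(3.86)]
[[np.float64(0.0365), np.float64(-0.0026), np.float64(0.0051)], np.float64(3.86)]
[[np.float64(0.0362), np.float64(-0.005), np.float64(0.0051)], np.float64(3.86)]
[[np.float64(0.0358), np.float64(-0.0074), np.float64(0.0051)], np.float64(3.86)]
[[np.float64(0.0352), np.float64(-0.0098), np.float64(0.0051)], np.float64(3.86)]
[[np.float64(0.0345), np.float64(-0.0122), np.float64(0.0051)], np.float64(3.86)]
[[np.float64(0.0336), np.float64(-0.0145), np.float64(0.0051)], np.float64(3.86)]
[[np.float64(0.0325), np.float64(-0.0167), np.float64(0.0051)], np.float64(3.86)]
[[ 9.56279537e-01 -2.92454177e-01 -2.30024072e-05]
 [-2.92454178e-01 -9.56279536e-01 -4.58899428e-05]
 [-8.57602587e-06  5.06107633e-05 -9.99999999e-01]]
```

Call:
apply_moves --moves '[[[0.025,0.026,0],4],[[0.027,0.025,0],4],[[0.029,0.023,0],4],[[0.03,0.021,0],4],[[0.031,0.019,0],4]]' --hand 0.087

```text
time_s: 1.62
tcp_pos: [0.2641, 0.432, 0.2226]
ee_rot: [[0.797, -0.604, 0.0], [-0.604, -0.797, 0.0], [0.0, -0.0, -1.0]]
wrist_force: [1.7, -0.4, 0.5]
gripper_width: 0.999
gripper_force: 0.0
```

Call:
apply_moves --moves '[[[0.033,0.016,0],4],[[0.034,0.014,0],4],[[0.035,0.012,0],4],[[0.035,0.01,0],4],[[0.036,0.007,0],4]]'

```text
time_s: 2.03
tcp_pos: [0.3449, 0.2673, 0.2229]
ee_rot: [[0.542, -0.84, 0.001], [-0.84, -0.542, 0.001], [-0.0, -0.001, -1.0]]
wrist_force: [0.1, -0.5, 0.3]
gripper_width: 1.0
gripper_force: 0.0
```

```bash
sed -i 's/round(\([^"]*\),4)\,round(q/round(\1,4),round(q/; s/print(\[\[/print([[/' plan.py; sed -i 's/    print(\[\[round.*/    print(*np.round([c*d[0]+q*d[1],q*d[0]-c*d[1],-d[2]],4),round(-dphi,2))/' plan.py; python3 plan.py 0.512 -0.055 0.12 -4.3 11
```

```text
now [0.3449 0.2673 0.2229] pinangle 32.83 t 2.03 F [ 0.1 -0.5  0.3]
0.0329 0.0031 0.0094 3.38
0.033 0.0012 0.0094 3.38
0.033 -0.0008 0.0094 3.38
0.0329 -0.0027 0.0094 3.38
0.0327 -0.0046 0.0094 3.38
0.0323 -0.0066 0.0094 3.38
0.0319 -0.0085 0.0094 3.38
0.0314 -0.0103 0.0094 3.38
0.0307 -0.0121 0.0094 3.38
0.0299 -0.0139 0.0094 3.38
0.029 -0.0157 0.0094 3.38
```

Call:
apply_moves --moves '[[[0.033,0.003,0.009],3.4],[[0.033,0.001,0.009],3.4],[[0.033,-0.001,0.009],3.4],[[0.033,-0.003,0.009],3.4],[[0.033,-0.005,0.009],3.4]]'

```text
time_s: 2.45
tcp_pos: [0.4227, 0.1211, 0.1776]
ee_rot: [[0.273, -0.962, 0.001], [-0.962, -0.273, 0.001], [-0.0, -0.001, -1.0]]
wrist_force: [0.1, 0.8, 0.1]
gripper_width: 1.0
gripper_force: 0.0
```

Call:
apply_moves --moves '[[[0.032,-0.007,0.009],3.4],[[0.032,-0.008,0.009],3.4],[[0.031,-0.01,0.009],3.4],[[0.031,-0.012,0.009],3.4],[[0.03,-0.014,0.009],3.4]]'

```text
time_s: 2.87
tcp_pos: [0.4982, -0.0254, 0.1324]
ee_rot: [[-0.02, -1.0, 0.001], [-1.0, 0.02, 0.0], [-0.0, -0.001, -1.0]]
wrist_force: [0.7, 0.2, -0.0]
gripper_width: 1.0
gripper_force: 0.0
```

```bash
python3 plan.py 0.512 -0.055 0.014 -4.3 5; python3 ori.py | head -1
```

```text
now [ 0.4982 -0.0254  0.1324] pinangle -1.17 t 2.87 F [ 0.7  0.2 -0. ]
0.0059 -0.0029 0.0237 0.63
0.0058 -0.0029 0.0237 0.63
0.0058 -0.003 0.0237 0.63
0.0058 -0.0031 0.0237 0.63
0.0057 -0.0031 0.0237 0.63
(array([0.5131, 0.0145]), np.float64(-1.740854772566866), np.float64(0.24792633603037229))
```

Call:
apply_moves --moves '[[[0.03,-0.003,0],0.6],[[0,-0.003,0.03],0.6],[[0,-0.003,0.03],0.6],[[0,-0.003,0.03],0.6],[[0,-0.003,0.023],0.6]]'

```text
time_s: 3.38
tcp_pos: [0.5114, -0.0542, 0.0181]
ee_rot: [[-0.07, -0.998, -0.001], [-0.998, 0.07, 0.0], [0.0, 0.001, -1.0]]
wrist_force: [0.0, -1.0, -0.0]
gripper_width: 1.003
gripper_force: 0.0
```

```bash
python3 - <<'E'
from h import *
for n in("top","side"): 
    p=imaging.capture(n); cv2.imwrite(f"pics/{n}1.png",p["frame"])
E
python3 plan.py 0.512 -0.03 0.014 -4.3 5
```

```text
now [ 0.5095 -0.0544  0.0165] pinangle -4.0 t 3.48 F [-0.8 -0.7  0.7]
-0.0049 -0.0002 0.0005 0.06
-0.0049 -0.0002 0.0005 0.06
-0.0049 -0.0002 0.0005 0.06
-0.0049 -0.0001 0.0005 0.06
-0.0049 -0.0001 0.0005 0.06
```

View pics/side1.png

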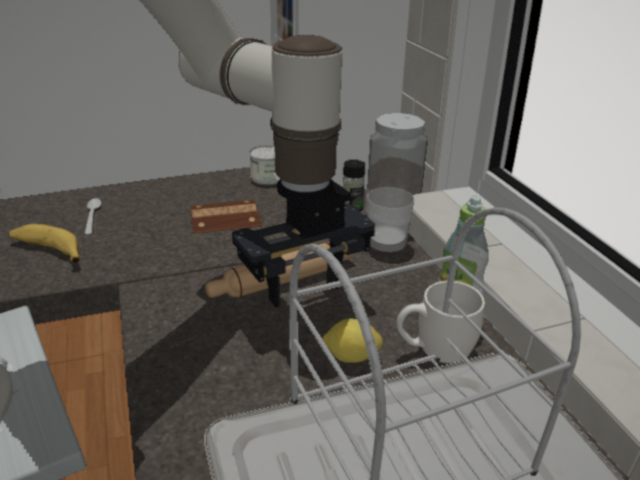

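The side view shows both fingertips behind the pin, at (275,285) and (335,265), with the body parallel to the pin and nothing touched. A straight push won't yaw the pin, because it just rolls. So I'll straddle it and use the fingers as a wrench to turn it slightly first, which fixes where it ends up along the groove.

Call:
apply_moves --moves '[[[0,0,-0.035],0],[[0,0,-0.035],0],[[0,0,0],7],[[0,0,0],7],[[0,0,0],7]]'

```text
time_s: 3.9
tcp_pos: [0.5131, -0.0537, 0.0927]
ee_rot: [[-0.427, -0.904, 0.005], [-0.904, 0.427, 0.001], [-0.003, -0.004, -1.0]]
wrist_force: [0.2, -1.2, 0.6]
gripper_width: 0.997
gripper_force: 0.0
```

Call:
apply_moves --moves '[[[0,0,0],7],[[0,0,0],7],[[0,0,0],7],[[0,0,0],7],[[0,0,0],7]]'

```text
time_s: 4.32
tcp_pos: [0.5127, -0.0538, 0.0919]
ee_rot: [[-0.868, -0.496, 0.003], [-0.496, 0.868, 0.0], [-0.003, -0.001, -1.0]]
wrist_force: [-0.3, -0.7, 0.2]
gripper_width: 1.001
gripper_force: 0.0
```

```bash
python3 plan.py 0.513 0.0075 0.085 -69 3; python3 ori.py | head -1
```

```text
now [ 0.5127 -0.0538  0.0919] pinangle -60.26 t 4.32 F [-0.3 -0.7  0.2]
-0.0102 0.0177 0.0023 2.91
-0.0093 0.0182 0.0023 2.91
-0.0084 0.0186 0.0023 2.91
(array([0.5133, 0.0105]), np.float64(-4.286488193735615), np.float64(0.24891125657906477))
```

Call:
apply_moves --moves '[[[-0.01,0.018,0],3],[[-0.009,0.018,0],3],[[-0.008,0.019,0],3],[[0,0,0.038],0],[[0,0,0.038],0]]'

```text
time_s: 4.83
tcp_pos: [0.5144, 0.0094, 0.0164]
ee_rot: [[-0.931, -0.365, 0.01], [-0.365, 0.931, 0.003], [-0.01, -0.001, -1.0]]
wrist_force: [0.7, 0.5, -1.2]
gripper_width: 0.999
gripper_force: 0.0
```

Call:
apply_moves --moves '[[[0,0,0],-5],[[0,0,0],-5],[[0,0,0],-5],[[0,0,0],-5],[[0,0,0],-5]]'

```text
time_s: 5.25
tcp_pos: [0.512, 0.0076, 0.0147]
ee_rot: [[-0.688, -0.725, 0.002], [-0.725, 0.688, 0.001], [-0.002, -0.001, -1.0]]
wrist_force: [0.4, -0.2, -0.3]
gripper_width: 1.001
gripper_force: 0.6
```

```bash
python3 plan.py 0.513 0.0075 0.015 -36.5 2; python3 ori.py | head -1; python3 - <<'E'
from h import *
for n in("top",): 
    p=imaging.capture(n); cv2.imwrite(f"pics/{n}2.png",p["frame"])
E
```

```text
now [0.512  0.0076 0.0147] pinangle -43.5 t 5.25 F [ 0.4 -0.2 -0.3]
-0.0003 -0.0004 -0.0001 -3.5
-0.0003 -0.0004 -0.0001 -3.5
(array([0.5122, 0.0051]), np.float64(-1.3822990023815596), np.float64(0.24971620314158424))
```

View pics/top2.png

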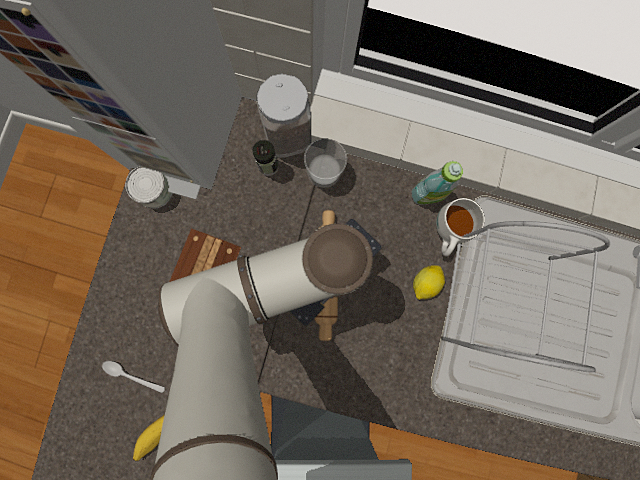

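The view shows the pin's ends now near (329,214) and (326,338). It is turning counter-clockwise with the tool, and the relative angle of about 42° is what I predicted. I'll turn it a little further, then go back behind it.

Call:
apply_moves --moves '[[[0,0,0],-3.5],[[0,0,0],-3.5],[[0,0,0],0],[[0,0,0],3],[[0,0,0],6]]'

```text
time_s: 5.82
tcp_pos: [0.5113, 0.0071, 0.014]
ee_rot: [[-0.723, -0.691, 0.001], [-0.691, 0.723, 0.0], [-0.001, -0.0, -1.0]]
wrist_force: [-0.6, 0.7, 0.2]
gripper_width: 0.998
gripper_force: 0.0
```

Call:
apply_moves --moves '[[[0,0,0],6],[[0,0,-0.035],0],[[0,0,-0.035],0],[[0,0,0],0]]'

```text
time_s: 6.15
tcp_pos: [0.5157, 0.008, 0.09]
ee_rot: [[-0.788, -0.616, 0.013], [-0.616, 0.788, 0.002], [-0.011, -0.006, -1.0]]
wrist_force: [0.8, 1.0, 0.0]
gripper_width: 1.0
gripper_force: 0.0
```

```bash
python3 ori.py | head -1;python3 plan.py 0.52 -0.055 0.08 5 9
```

```text
(array([0.513 , 0.0065]), np.float64(5.489164734291959), np.float64(0.24921114627075608))
now [0.5121 0.0074 0.0854] pinangle -52.09 t 6.25 F [ 0.3 -0.8 -0.6]
0.0036 -0.006 0.0006 -6.34
0.0042 -0.0056 0.0006 -6.34
0.0048 -0.0051 0.0006 -6.34
0.0053 -0.0045 0.0006 -6.34
0.0058 -0.0039 0.0006 -6.34
0.0062 -0.0032 0.0006 -6.34
0.0065 -0.0025 0.0006 -6.34
0.0068 -0.0018 0.0006 -6.34
0.0069 -0.001 0.0006 -6.34
```

Call:
apply_moves --moves '[[[0.004,-0.006,0],-6.4],[[0.004,-0.006,0],-6.4],[[0.005,-0.005,0],-6.4],[[0.005,-0.004,0],-6.4],[[0.006,-0.004,0],-6.4]]'

```text
time_s: 6.67
tcp_pos: [0.5141, -0.0283, 0.0822]
ee_rot: [[-0.338, -0.941, -0.003], [-0.941, 0.338, -0.0], [0.001, 0.003, -1.0]]
wrist_force: [-0.5, 0.3, -1.1]
gripper_width: 1.001
gripper_force: 0.0
```

Call:
apply_moves --moves '[[[0.006,-0.003,0],-6.4],[[0.006,-0.002,0],-6.4],[[0.007,-0.002,0],-6.4],[[0.007,-0.001,0],-6.4]]'

```text
time_s: 7.0
tcp_pos: [0.5175, -0.0555, 0.0822]
ee_rot: [[0.102, -0.995, -0.003], [-0.995, -0.102, -0.0], [0.0, 0.003, -1.0]]
wrist_force: [0.2, -0.6, -0.1]
gripper_width: 0.998
gripper_force: 0.0
```

```bash
python3 plan.py 0.518 -0.046 0.015 5.5 3; python3 ori.py | head -1
```

```text
now [ 0.5175 -0.0555  0.0822] pinangle 5.83 t 7.0 F [ 0.2 -0.6 -0.1]
-0.0031 -0.0005 0.0224 0.11
-0.0031 -0.0005 0.0224 0.11
-0.0031 -0.0005 0.0224 0.11
(array([0.513 , 0.0066]), np.float64(5.209337181856586), np.float64(0.25255842501796066))
```

Call:
apply_moves --moves '[[[0,0,0.034],0],[[0,0,0.033],0.3],[[-0.004,0,0],0],[[-0.005,0,0],0],[[-0.005,0,0],0]]'

```text
time_s: 7.52
tcp_pos: [0.518, -0.0404, 0.0174]
ee_rot: [[0.092, -0.996, 0.001], [-0.996, -0.092, -0.0], [0.0, -0.001, -1.0]]
wrist_force: [0.0, -0.4, 0.7]
gripper_width: 0.999
gripper_force: 0.0
```

Call:
apply_moves --moves '[[[-0.005,0,0],0],[[-0.005,0,0],0],[[-0.005,0,0],0],[[-0.005,0,0],0],[[-0.005,0,0],0]]'

```text
time_s: 7.93
tcp_pos: [0.5152, -0.0155, 0.0173]
ee_rot: [[0.092, -0.996, 0.001], [-0.996, -0.092, 0.0], [-0.0, -0.001, -1.0]]
wrist_force: [0.7, 0.5, -0.0]
gripper_width: 0.999
gripper_force: 0.1
```

Call:
apply_moves --moves '[[[-0.005,0,0],0],[[-0.005,0,0],0],[[-0.005,0,0],0],[[-0.005,0,0],0],[[-0.005,0,0],0]]'

```text
time_s: 8.35
tcp_pos: [0.5126, 0.0092, 0.0165]
ee_rot: [[0.092, -0.996, -0.0], [-0.996, -0.092, -0.0], [0.0, 0.0, -1.0]]
wrist_force: [0.5, -0.8, 0.5]
gripper_width: 0.996
gripper_force: 0.1
```

```bash
python3 plan.py 0.505 0.12 0.015 5.5 1; python3 ori.py | head -1
```

```text
now [0.5126 0.0092 0.0165] pinangle 5.3 t 8.35 F [ 0.5 -0.8  0.5]
-0.1111 -0.0027 0.0015 -0.2
None
```

Call:
apply_moves --moves '[[[-0.005,0,0],0],[[-0.005,0,0],0],[[-0.005,0,0],0],[[-0.005,0,0],0],[[-0.005,0,0],0]]'

```text
time_s: 8.87
tcp_pos: [0.5103, 0.0341, 0.0166]
ee_rot: [[0.092, -0.996, 0.0], [-0.996, -0.092, 0.0], [-0.0, -0.0, -1.0]]
wrist_force: [-0.0, -0.2, -0.2]
gripper_width: 0.996
gripper_force: 0.2
```

```bash
cat > pinpos.py <<'E'
from h import *
import sys
np.set_printoptions(precision=4,suppress=True)
z=float(sys.argv[1]) if len(sys.argv)>1 else .022
C=np.array([.527,.248]); u=np.array([.9397,-.342]); n=np.array([.342,.9397])
def show(p,w): d=w[:2]-C; return w[:2],"rest u,n",d@u,d@n
F=[]
for nm in("top","side"):
    p=imaging.capture(nm); F.append(p["frame"])
    o=models.place_of(p,"pin")
    if o: uv=np.array(o[0]["at"])*[640,480]; print(nm,"place",o[0]["confidence"],*show(p,onz(p,uv,z)))
    c=models.cut_out(p,"pin")
    if c:
        ys,xs=np.nonzero(c[0]["region"]); W=np.array([onz(p,(x,y),z)[:2] for x,y in zip(xs,ys)])
        mu=W.mean(0); v=np.linalg.svd(W-mu,full_matrices=False)[2][0]; v*=np.sign(v[0]); t=(W-mu)@v
        print(nm,"cut",c[0]["confidence"],len(xs),"mid",*show(p,mu+v*(t.max()+t.min())/2),"ang",np.degrees(np.arctan2(v[1],v[0])),"len",np.ptp(t))
if len(sys.argv)>2: cv2.imwrite(f"pics/{sys.argv[2]}.png",cv2.resize(np.hstack(F),(800,300)))
s=r.sense(); R=np.array(s["ee_rot"]); print("tcp",np.array(s["tcp_pos"]),"ang",np.degrees(np.arctan2(R[1,0],R[0,0]))+90,s["time_s"])
E
python3 pinpos.py .022 roll1
```

```text
top cut 0.55 420 mid [0.5072 0.0729] rest u,n 0.04128877046735825 -0.1713081505590171 ang 5.752094844342551 len 0.24981997501709285
side place 0.57 [0.4995 0.0647] rest u,n 0.03686122440861203 -0.18163994179635862
side cut 0.78 2281 mid [0.5084 0.0719] rest u,n 0.0427790530964417 -0.1717940662646791 ang 7.023398893906149 len 0.2615694150622836
tcp [0.5103 0.0335 0.0165] ang 5.28780275346044 9.1667
```

View pics/roll1.png

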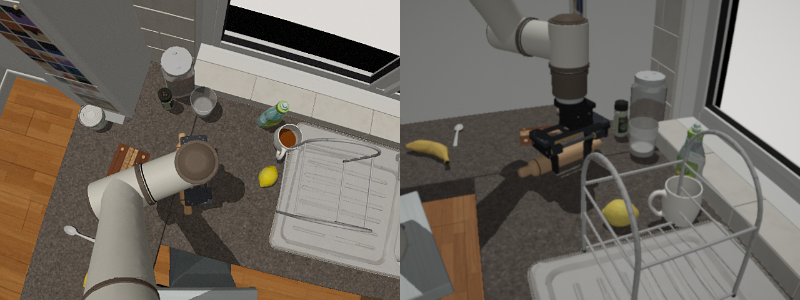

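The pin is ahead of both fingers at about (0.507, 0.073), still at 5.7°, and has rolled about 66 mm. I'll continue to just before the rest.

Call:
apply_moves --moves '[[[-0.005,0,0],0],[[-0.005,0,0],0],[[-0.005,0,0],0],[[-0.005,0,0],0],[[-0.005,0,0],0]]'

```text
time_s: 9.58
tcp_pos: [0.508, 0.0591, 0.0166]
ee_rot: [[0.092, -0.996, 0.0], [-0.996, -0.092, 0.0], [-0.0, -0.0, -1.0]]
wrist_force: [0.1, 0.1, 0.8]
gripper_width: 0.999
gripper_force: 0.1
```

Call:
apply_moves --moves '[[[-0.005,0,0],0],[[-0.005,0,0],0],[[-0.005,0,0],0],[[-0.005,0,0],0],[[-0.005,0,0],0]]'

```text
time_s: 10.0
tcp_pos: [0.5057, 0.0839, 0.0166]
ee_rot: [[0.092, -0.996, -0.0], [-0.996, -0.092, -0.0], [-0.0, 0.0, -1.0]]
wrist_force: [-0.6, 0.3, 1.1]
gripper_width: 1.002
gripper_force: 0.1
```

Call:
apply_moves --moves '[[[-0.005,0,0],0],[[-0.005,0,0],0],[[-0.005,0,0],0],[[-0.004,0,0],0],[[-0.003,0,0],0]]'

```text
time_s: 10.42
tcp_pos: [0.5037, 0.1058, 0.0165]
ee_rot: [[0.093, -0.996, 0.0], [-0.996, -0.093, 0.0], [-0.0, -0.0, -1.0]]
wrist_force: [0.5, -0.1, 0.3]
gripper_width: 0.996
gripper_force: 0.0
```

Call:
apply_moves --moves '[[[-0.003,0,0],0],[[-0.003,0,0],0],[[0,0,0],0],[[0,0,0],0]]'

```text
time_s: 10.75
tcp_pos: [0.5031, 0.1113, 0.0165]
ee_rot: [[0.092, -0.996, -0.0], [-0.996, -0.092, 0.0], [-0.0, 0.0, -1.0]]
wrist_force: [-1.3, 0.4, 0.3]
gripper_width: 0.996
gripper_force: 0.0
```

```bash
python3 pinpos.py
```

```text
top cut 0.54 337 mid [0.4988 0.1536] rest u,n 0.005796575196045862 -0.09839228667128827 ang 4.917436095515289 len 0.2525377903648618
side place 0.62 [0.4924 0.1373] rest u,n 0.005352914423075478 -0.1159011629485192
side cut 0.63 2364 mid [0.4998 0.1482] rest u,n 0.008617365552227366 -0.1031026035889048 ang 7.433262177183424 len 0.2638438716327639
tcp [0.5032 0.1111 0.0165] ang 5.278618998769488 11.05
```

Call:
apply_moves --moves '[[[0,0,-0.035],0],[[0,0,-0.035],0],[[-0.01,0,0],-2],[[-0.01,0,0],-7],[[-0.01,-0.001,0],-7]]'

```text
time_s: 11.47
tcp_pos: [0.4998, 0.1415, 0.0874]
ee_rot: [[0.368, -0.93, 0.002], [-0.93, -0.368, 0.001], [-0.001, -0.002, -1.0]]
wrist_force: [-1.1, -0.1, -0.1]
gripper_width: 0.998
gripper_force: 0.0
```

Call:
apply_moves --moves '[[[0,0,0],-7],[[0,0,0],-7],[[0,0,0],-7],[[0,0,0],-7],[[0,0,0],-7]]'

```text
time_s: 11.88
tcp_pos: [0.4994, 0.1411, 0.0865]
ee_rot: [[0.835, -0.55, 0.0], [-0.55, -0.835, 0.0], [0.0, -0.0, -1.0]]
wrist_force: [0.1, -0.2, -0.3]
gripper_width: 0.999
gripper_force: 0.0
```

```bash
python3 plan.py 0.499 0.152 0.085 67.5 2; python3 ori.py | head -1
```

```text
now [0.4994 0.1411 0.0865] pinangle 56.65 t 11.88 F [ 0.1 -0.2 -0.3]
-0.0032 -0.0044 0.0008 -5.42
-0.0027 -0.0047 0.0008 -5.42
(array([0.5002, 0.1472]), np.float64(3.4771898497670417), np.float64(0.25072783952660577))
```

Call:
apply_moves --moves '[[[-0.003,-0.004,0],-5.5],[[-0.002,-0.004,0],-5.5],[[0,0,0.035],0],[[0,0,0.034],0],[[0,0,0],0]]'

```text
time_s: 12.4
tcp_pos: [0.4951, 0.1481, 0.0122]
ee_rot: [[0.921, -0.39, -0.011], [-0.39, -0.921, -0.006], [-0.008, 0.01, -1.0]]
wrist_force: [-0.8, -0.4, -0.7]
gripper_width: 0.999
gripper_force: 0.0
```

Call:
apply_moves --moves '[[[0,0,0],5],[[0,0,0],5],[[0,0,0],5],[[0,0,0],5],[[0,0,0],4]]'

```text
time_s: 12.82
tcp_pos: [0.5, 0.1508, 0.019]
ee_rot: [[0.682, -0.732, 0.001], [-0.732, -0.682, 0.001], [0.001, -0.001, -1.0]]
wrist_force: [0.5, 0.4, -1.0]
gripper_width: 1.004
gripper_force: 1.1
```

Call:
apply_moves --moves '[[[0,0,0],4],[[0,0,0],4],[[0,0,0],4],[[0,0,0],4],[[0,0,0],3]]'

```text
time_s: 13.23
tcp_pos: [0.4999, 0.1507, 0.0191]
ee_rot: [[0.407, -0.913, 0.001], [-0.913, -0.407, 0.0], [0.0, -0.001, -1.0]]
wrist_force: [-0.8, 0.5, -0.4]
gripper_width: 0.995
gripper_force: 0.9
```

```bash
python3 pinpos.py
```

```text
top place 0.76 [0.4981 0.1443] rest u,n 0.008308201261055241 -0.10735054279403371
top cut 0.77 1428 mid [0.4992 0.1491] rest u,n 0.007684091402054678 -0.1024362283777295 ang -18.97186393477913 len 0.25264044032195
side place 0.93 [0.4946 0.1425] rest u,n 0.005674030186308875 -0.11021322226365324
side cut 0.86 2975 mid [0.4993 0.1482] rest u,n 0.008055686957857182 -0.1032578961111296 ang -17.266225685370845 len 0.2536389058806103
tcp [0.4996 0.1507 0.0182] ang 24.30865768779347 13.5333
```

Call:
apply_moves --moves '[[[0,0,0],2],[[0,0,0],0],[[0,0,0],-4],[[0,0,0],-6],[[0,0,0],-6]]'

```text
time_s: 13.95
tcp_pos: [0.4993, 0.1505, 0.0176]
ee_rot: [[0.624, -0.781, -0.0], [-0.781, -0.624, -0.0], [0.0, 0.0, -1.0]]
wrist_force: [-0.7, -0.4, -0.6]
gripper_width: 0.994
gripper_force: 0.0
```

Call:
apply_moves --moves '[[[0,0,-0.035],0],[[0,0,-0.035],0],[[0,0,0],7],[[0,0,0],7],[[0,0,0],7]]'

```text
time_s: 14.37
tcp_pos: [0.4995, 0.1507, 0.0885]
ee_rot: [[0.292, -0.956, 0.001], [-0.956, -0.292, 0.001], [-0.001, -0.002, -1.0]]
wrist_force: [0.7, -0.5, -1.3]
gripper_width: 1.001
gripper_force: 0.0
```

Call:
apply_moves --moves '[[[0,0,0],7],[[0,0,0],7],[[0,0,0],7],[[0,0,0],7],[[0,0,0],7]]'

```text
time_s: 14.78
tcp_pos: [0.4992, 0.1504, 0.0876]
ee_rot: [[-0.309, -0.951, -0.0], [-0.951, 0.309, -0.0], [0.0, 0.0, -1.0]]
wrist_force: [0.9, -0.9, 0.1]
gripper_width: 0.999
gripper_force: 0.0
```

```bash
python3 pinpos.py;  python3 plan.py 0.479 0.092 0.084 -20 2
```

```text
top place 0.8 [0.4969 0.1476] rest u,n 0.0060268080339883345 -0.10468033731636463
top cut 0.64 258 mid [0.4918 0.1368] rest u,n 0.004937964684358871 -0.11658754709541519 ang -24.144884761564978 len 0.2489885454359128
side place 0.83 [0.4951 0.1474] rest u,n 0.004457980570078467 -0.10547780132784096
side cut 0.69 3321 mid [0.499  0.1494] rest u,n 0.0074319383732298246 -0.10221914805347689 ang -19.24831456664909 len 0.2524995515817491
tcp [0.4993 0.1505 0.0876] ang -17.571405030393777 15.0833
now [0.4993 0.1505 0.0876] pinangle -17.57 t 15.08 F [-0.6  0.5 -0.1]
0.0309 0.0008 0.0018 1.21
0.031 0.0002 0.0018 1.21
```

Call:
apply_moves --moves '[[[0.029,0,0],2.4],[[0.029,0,0],0],[[0,0,0.035],0],[[0,0,0.035],0],[[0,0,0],0]]'

```text
time_s: 15.5
tcp_pos: [0.4763, 0.0932, 0.0127]
ee_rot: [[-0.345, -0.939, -0.011], [-0.939, 0.345, -0.005], [0.008, 0.008, -1.0]]
wrist_force: [-1.6, 0.7, -1.2]
gripper_width: 1.002
gripper_force: 0.0
```

Call:
apply_moves --moves '[[[-0.005,0,0],0],[[-0.005,0,0],0],[[-0.005,0,0],0],[[-0.005,0,0],0],[[-0.005,0,0],0]]'

```text
time_s: 15.92
tcp_pos: [0.49, 0.1203, 0.019]
ee_rot: [[-0.343, -0.939, 0.002], [-0.939, 0.343, 0.001], [-0.002, -0.002, -1.0]]
wrist_force: [-0.4, -1.6, 0.9]
gripper_width: 0.998
gripper_force: 0.7
```

Call:
apply_moves --moves '[[[-0.005,0,0],0],[[-0.005,0,0],0],[[-0.005,0,0],0],[[-0.005,0,0],0],[[-0.005,0,0],0]]'

```text
time_s: 16.33
tcp_pos: [0.4979, 0.1431, 0.0176]
ee_rot: [[-0.344, -0.939, 0.0], [-0.939, 0.344, 0.0], [-0.0, -0.0, -1.0]]
wrist_force: [-0.5, -1.1, 0.2]
gripper_width: 0.999
gripper_force: 0.1
```

```bash
python3 pinpos.py .022 ramp
```

```text
top cut 0.53 204 mid [0.5066 0.1735] rest u,n 0.006309805514032901 -0.07701608445603961 ang -19.911570735187595 len 0.25255602789618736
side place 0.78 [0.5058 0.1673] rest u,n 0.0076412203041051445 -0.08306726744089415
side cut 0.81 2725 mid [0.5105 0.179 ] rest u,n 0.008064929986967 -0.07050858060043153 ang -19.162405566193716 len 0.25325574756599634
tcp [0.4975 0.1424 0.0175] ang -20.121899211156688 16.6333
```

View pics/ramp.png

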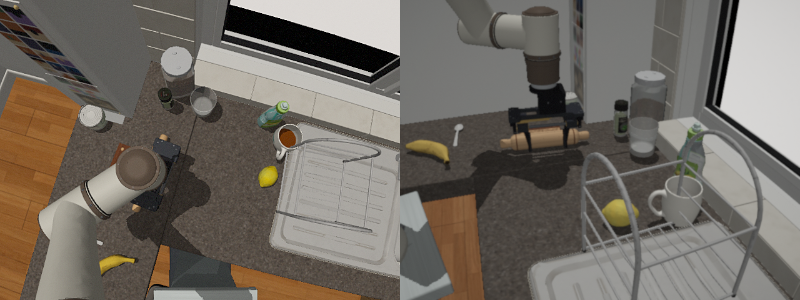

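The pin sits square ahead of both fingers at the foot of the ramp, with u about 7 mm and an angle of -20°. I'll push it up slowly.

Call:
apply_moves --moves '[[[-0.004,0,0],0],[[-0.004,0,0],0],[[-0.004,0,0],0],[[-0.004,0,0],0],[[-0.004,0,0],0]]'

```text
time_s: 17.05
tcp_pos: [0.5038, 0.1607, 0.0175]
ee_rot: [[-0.343, -0.939, -0.003], [-0.939, 0.343, -0.002], [0.003, 0.002, -1.0]]
wrist_force: [-2.0, -7.1, 4.2]
gripper_width: 0.997
gripper_force: 3.4
```

Call:
apply_moves --moves '[[[-0.004,0,0],0],[[-0.004,0,0],0],[[-0.004,0,0],0],[[-0.004,0,0],0],[[-0.004,0,0],0]]'

```text
time_s: 17.47
tcp_pos: [0.509, 0.1777, 0.0171]
ee_rot: [[-0.344, -0.939, -0.006], [-0.939, 0.344, -0.005], [0.007, 0.004, -1.0]]
wrist_force: [-1.7, -6.2, 4.0]
gripper_width: 0.999
gripper_force: 3.5
```

Call:
apply_moves --moves '[[[-0.004,0,0],0],[[-0.004,0,0],0],[[-0.003,0,0],0],[[-0.003,0,0],0],[[0,0,0],0]]'

```text
time_s: 17.88
tcp_pos: [0.5147, 0.1919, 0.0171]
ee_rot: [[-0.344, -0.939, -0.004], [-0.939, 0.344, -0.003], [0.005, 0.003, -1.0]]
wrist_force: [-2.5, -4.9, 2.6]
gripper_width: 1.001
gripper_force: 2.6
```

```bash
python3 pinpos.py .03
```

```text
top cut 0.71 261 mid [0.5254 0.2229] rest u,n 0.007082818088332215 -0.024088945251482377 ang -20.11692220430181 len 0.25362946124583385
side place 0.59 [0.5221 0.2168] rest u,n 0.0060490086865120744 -0.03099137155091273
side cut 0.58 2509 mid [0.5279 0.2249] rest u,n 0.008702062162828194 -0.021392586593818992 ang -19.751384550714253 len 0.2555264545044464
tcp [0.5147 0.1919 0.0171] ang -20.119255696642256 18.1833
```

Call:
apply_moves --moves '[[[-0.003,0,0],0],[[-0.003,0,0],0],[[-0.003,0,0],0],[[-0.002,0,0],0],[[0,0,0],0]]'

```text
time_s: 18.6
tcp_pos: [0.521, 0.205, 0.0177]
ee_rot: [[-0.343, -0.939, 0.002], [-0.939, 0.343, 0.002], [-0.002, -0.001, -1.0]]
wrist_force: [-0.4, -0.6, 0.0]
gripper_width: 1.001
gripper_force: 0.0
```

```bash
python3 pinpos.py .027
```

```text
top cut 0.78 233 mid [0.5367 0.2525] rest u,n 0.007543143054171395 0.007577779964297081 ang -19.37227160399952 len 0.2503551204031197
side place 0.74 [ 0.4761 -0.2172] rest u,n 0.11120963737856213 -0.45454050305785265
side cut 0.86 2428 mid [0.535  0.2461] rest u,n 0.008165868023533213 0.0009631698002420073 ang -19.2692898441947 len 0.25495099751666406
tcp [0.5201 0.2037 0.0175] ang -20.10637989314708 18.9
```

The pin has dropped into the V. I'll retreat backward and up, then check.

Call:
apply_moves --moves '[[[0.02,0,0],0],[[0.03,0,0],0],[[0.02,0,-0.03],0],[[0.03,0,-0.035],0],[[0.04,0,-0.035],0]]'

```text
time_s: 19.32
tcp_pos: [0.4759, 0.0824, 0.1078]
ee_rot: [[-0.342, -0.94, 0.001], [-0.94, 0.342, -0.0], [0.0, -0.001, -1.0]]
wrist_force: [1.7, 0.1, 1.2]
gripper_width: 1.001
gripper_force: 0.0
```

Call:
apply_moves --moves '[[[0.04,0,-0.03],0],[[0.04,0,0],0],[[0.03,0,0],0],[[0,0,0],0],[[0,0,0],0]]'

```text
time_s: 19.73
tcp_pos: [0.4398, -0.0152, 0.1321]
ee_rot: [[-0.346, -0.938, 0.001], [-0.938, 0.346, 0.0], [-0.001, -0.001, -1.0]]
wrist_force: [0.9, -0.5, 0.0]
gripper_width: 1.0
gripper_force: 0.0
```

```bash
python3 pinpos.py .027 final
```

```text
top place 0.9 [0.532  0.2413] rest u,n 0.0070040901527469645 -0.004619638507566511
top cut 0.81 2612 mid [0.535  0.2464] rest u,n 0.008018338191401015 0.0012154237072788852 ang -19.902279172757954 len 0.24990598737348518
side place 0.88 [0.5298 0.2406] rest u,n 0.0051892935616661764 -0.006013439431175033
side cut 0.61 953 mid [0.4981 0.1794] rest u,n -0.0037312106756860856 -0.0743330291190072 ang -19.495927880791104 len 0.12080078569045613
tcp [ 0.4408 -0.0132  0.1314] ang -20.01958977450927 20.0333
```

View pics/final.png

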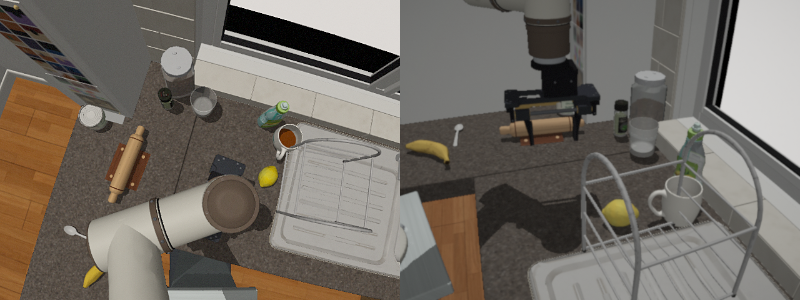

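The pin lies in the groove, about 8 mm off the rest's middle along it (limit 23) and at -19.9°. The jar, glass and lemon haven't moved, and the hand is clear.

```bash
python3 -c "
from h import *;print(r.finish_job())"
```

```text
the job is handed in; nothing more can be done
None
```

The pin was rolled up the ramp and lies in the rest's V groove, about 8 mm off centre along it, with the jar, glass and lemon unmoved and the hand clear; the job is handed in, but no verdict came back.

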